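# Run a fingertip round the lid to snap it shut

## Robot

A 6-joint arm with a two-finger parallel gripper is mounted at the origin on the work surface. World frame = base frame: x ahead of the robot, y to its left, z up, the work surface at z = 0. Lengths are in m, angles in degrees, forces in N, time in s.
With the tool pointing down it reaches from about 0.325 to 0.85 m from the base axis. Payload 4.4 kg.
Tool frame: the origin (TCP) lies midway between the tips of the shut fingers; the grasp point (between the pads) lies 19 mm behind it; z points along the fingers, x is the direction in which the jaws open and shut, and the axes are right-handed (so a half turn about z gives the same grasp; the last joint's range is limited). The gripper opens to 94 mm and grips with 3 to 60 N. Pads are 16 mm wide; open, the fingers measure 119 mm over their backs; the gripper's body (75 mm by 177 mm) begins 78 mm behind the grasp point.
Start: joints at [-78.295, 11.837, 88.321, -0, 79.842, -8.623], TCP at [0.2, -0.539, 0.176] pointing down, gripper open.
Joint ranges: [-156.59, 156.59], [-49.26, 127.26], [12.9, 141.05], [-63.56, 243.56], [4.71, 150.69], [-161.64, 161.64]. Speed limits (degrees/s): [159.86, 159.86, 180, 180, 180, 180].

## Interface

Orientations are given as a 3x3 rotation matrix whose columns are the frame's x, y, z axes.
In Python, from station import * gives the robot as it stands.
- The arm moves only by the tool send_rows, never from a script. Its argument "deltas" is a list that holds one entry, the list of rows, each a list of 4 numbers: the shift along the tool's x, y, z scaled (see below), then the turn about the tool's z scaled (see below). A call has 1 to 20 rows; each row shifts and turns the commanded pose from where the row before left it, along the tool's axes as they then stand; what a row does not reach is not made up. The controller multiplies each number of a shift by 50 mm and each number of a turn by 0.15 rad. A row lasts 1/10 s, in which the tool goes at most 50 mm and 8.59 degrees, less where a joint would pass 70% of its speed; a pose out of reach is approached as far as the arm can. A call with a number of a shift or a turn outside -1 to 1 is refused whole. A call with a gripper value outside its range is refused whole. "fingers" is the opening, from 0 (shut) to 1 (fully open), set as the call begins (left out, the last holds). The fingers move at their own pace and stop on an object; "newtons" is the grip in N (left out, the last holds). Time passes only in rows, so rows that do not move let the fingers close. It gives the time, the measured TCP pose, the force and the opening at its end, in the units of the state.
- get_obs(): the state, without advancing time (a new reading comes with each control period).
- read_camera(name): name is "scene" or "top" or "wrist"; returns the picture (384x512x3 uint8, red, green, blue); there is no depth.
- camera_params(name): a dict with "mtx" (3x3 intrinsics, pixels), "extrinsics" (4x4, takes a point from camera to world coordinates); the wrist camera has in their place "hand_eye" (4x4, takes a point from camera to tool coordinates, whose origin is the TCP and whose axes are the tool frame's). Camera axes: x right, y up, looking along -z (the intrinsics and any distortion apply to the point x, -y, -z); pixel columns grow to the right and rows downward; lengths in m; the calibration is good to about 2 mm. A picture is of the moment at which its call begins: read the wrist's pose just before it. camera_params takes no time and is no camera call.
- job_done(): hands the job in, once; it reports no verdict.
The state is a dict: "time": time; "qpos": joint angles; "joint_velocities": joint speeds; "joint_torque": joint torques, N m; "tool_pos": TCP position; "tool_rot": TCP orientation; "contact_force": force on the tool from outside, world axes, zero at the start; "ft_torque": the same for the moment, N m; "width": finger opening in m.
Only numpy, scipy, OpenCV 4.12 (cv2) and the standard library are available. Lean on these libraries where they do the work, as an engineer would, in place of code of your own. Each camera call takes 0.05 s, during which the arm holds its last target.

## Task

The lid of the clear storage box is already snapped down on two sides, but along the other long side and the short side next to it five catches still stand up. Starting with the catch nearest the lifting tab, run the fingertips along that edge and round the corner, pressing each of the five catches fully down, one after another in that order. Press gently, do not lift or shift the box, and leave the foil cup on its lid and the things round about where they stand; finish with the hand clear.

Things in the scene. Friction and masses are not known exactly. Their poses are not given: they have to be found in the camera images.
- tub: clear storage box 160 (x) x 240 (y) x 78 mm with white lid 170 x 250 x 10 mm (flat face 88 mm up), loose, 2.4 kg; slides if pushed sideways with over about 10 N. Origin: centre of the underside, on the counter; z up. Raised catches: three along the -x edge, then two along the -y edge; those on the +x and +y edges are already down and fixed.
- lid_tab (a point): the lifting tab, a flat 30 x 34 x 4 mm tongue of the lid that sticks out 28 mm beyond its -x edge near the +y corner; the point is 86 mm above the counter. It marks the end to start from.
- catch1_top (a point): crest (middle of the top) of the first catch in the order of work, on the -x edge, nearest the tab: grey low bridge, 36 mm along the edge, 14 mm wide, flat for 10 mm then sloping 18 degrees to both ends, so it can be pressed from above or by a fingertip sliding along the edge. Crest 7 mm above the lid face when up, 2 mm when down; neighbours about 65 mm apart. The point moves with it.
- catch1 (a joint): how far the first catch is pressed down, m: 0 up, 0.005 fully down (hard stop). It needs about 2 N downward and stays where it is left.
- catch2_top (a point): crest (middle of the top) of the second catch in the order of work, middle of the -x edge: grey low bridge, 36 mm along the edge, 14 mm wide, flat for 10 mm then sloping 18 degrees to both ends, so it can be pressed from above or by a fingertip sliding along the edge. Crest 7 mm above the lid face when up, 2 mm when down; neighbours about 65 mm apart. The point moves with it.
- catch2 (a joint): how far the second catch is pressed down, m: 0 up, 0.005 fully down (hard stop). It needs about 2 N downward and stays where it is left.
- catch3_top (a point): crest (middle of the top) of the third catch in the order of work, last on the -x edge, before the corner: grey low bridge, 36 mm along the edge, 14 mm wide, flat for 10 mm then sloping 18 degrees to both ends, so it can be pressed from above or by a fingertip sliding along the edge. Crest 7 mm above the lid face when up, 2 mm when down; neighbours about 65 mm apart. The point moves with it.
- catch3 (a joint): how far the third catch is pressed down, m: 0 up, 0.005 fully down (hard stop). It needs about 2 N downward and stays where it is left.
- catch4_top (a point): crest (middle of the top) of the fourth catch in the order of work, first after the corner, on the -y edge: grey low bridge, 36 mm along the edge, 14 mm wide, flat for 10 mm then sloping 18 degrees to both ends, so it can be pressed from above or by a fingertip sliding along the edge. Crest 7 mm above the lid face when up, 2 mm when down; neighbours about 65 mm apart. The point moves with it.
- catch4 (a joint): how far the fourth catch is pressed down, m: 0 up, 0.005 fully down (hard stop). It needs about 2 N downward and stays where it is left.
- catch5_top (a point): crest (middle of the top) of the fifth catch in the order of work, last, on the -y edge: grey low bridge, 36 mm along the edge, 14 mm wide, flat for 10 mm then sloping 18 degrees to both ends, so it can be pressed from above or by a fingertip sliding along the edge. Crest 7 mm above the lid face when up, 2 mm when down; neighbours about 65 mm apart. The point moves with it.
- catch5 (a joint): how far the fifth catch is pressed down, m: 0 up, 0.005 fully down (hard stop). It needs about 2 N downward and stays where it is left.
- cup: small foil-coloured metal cup, radius 26, 34 mm high, 30 g, standing loose on the lid's face away from the raised catches; origin: centre of its underside
- calculator: desk calculator, 150 x 105 x 22 mm, on the counter past the box's +y end; origin: centre of its underside
- kraft: brown card box, 84 x 124 x 47 mm, on the counter past the +x side of the storage box; origin: centre of its underside
- jar: small jar, radius 28, 95 mm high, on the counter past the storage box's -y end; origin: centre of its underside
Not all that is in view belongs to the job. What is shaped like the cup but orange is not meant.

How it is judged:
By the outcome, as a careful person would: the job done as asked, in the order asked, and still so for the second after the job is handed in, with the robot touching nothing.
It also fails if it takes over 51 s, if anything falls off the work surface, if the arm or the gripper's body presses on something with over 40 N, if the wrist force passes 120 N, or if a joint passes its speed limit or range.

## Working session

There is one attempt and no reset: what is moved stays moved. The work goes in short steps, Python scripts to look and compute and a tool call to move; the robot and the scene stay as the last step left them, time stands still between calls to the robot, and variables do not carry over. Pictures are saved under pics/ and viewed, and the job is handed in when it is done.

Besides the shell and the picture viewer there is one more tool, called after "Request:" as name(argument=value, ...) on one line, values as JSON. send_rows: Moves the arm, as the interface text tells. Its arguments: {"type":"object","properties":{"deltas":{"type":"array"},"fingers":{"type":"number"},"newtons":{"type":"number"}},"required":["deltas"]}

```bash
mkdir -p pics; ls; python3 - <<'E'
from station import *
import cv2
o=get_obs();print(o)
for n in("scene","top","wrist"):
    im=read_camera(n);cv2.imwrite(f"pics/{n}0.png",im[:,:,::-1]);print(n,camera_params(n))
E
```

```text
pics
{'time': 0.0, 'qpos': array([-7.82935714e+01,  1.18846041e+01,  8.84041028e+01, -9.33248432e-04,
        7.98423195e+01, -8.62467436e+00]), 'joint_velocities': array([ 0.05236618,  0.02421457,  0.08775219,  0.04090649, -0.02321783,
        0.01280199]), 'joint_torque': array([ 2.18787072e-04, -3.70875335e+01, -2.81422055e+01,  6.95672678e-02,
        3.60267051e-02, -1.68868678e-04]), 'tool_pos': array([ 0.19956855, -0.53831941,  0.17509316]), 'tool_rot': array([[ 3.47446901e-01, -9.37699536e-01, -4.79692868e-04],
       [-9.37696928e-01, -3.47447078e-01,  2.23602102e-03],
       [-2.26338376e-03, -3.27092046e-04, -9.99997385e-01]]), 'contact_force': array([0.38050334, 0.45295845, 0.19695043]), 'ft_torque': array([ 0.01951524, -0.01397855, -0.01517143]), 'width': 0.09400069391891423}
scene {'mtx': array([[357.53489344,   0.        , 261.85473168],
       [  0.        , 357.53489344, 188.70997941],
       [  0.        ,   0.        ,   1.        ]]), 'extrinsics': array([[-0.18740542, -0.59665031,  0.78031251,  1.17998039],
       [ 0.98213624, -0.10010042,  0.15933707,  0.199226
[... 378 characters left out ...]
[-0.99994111,  0.00831075, -0.00697934,  0.08351586],
       [-0.00562269,  0.15333569,  0.98815816,  1.01109362],
       [ 0.        ,  0.        ,  0.        ,  1.        ]])}
wrist {'mtx': array([[322.43420508,   0.        , 259.65581675],
       [  0.        , 322.43420508, 192.39211076],
       [  0.        ,   0.        ,   1.        ]]), 'hand_eye': array([[ 9.99999713e-01,  7.09168340e-04, -2.64963038e-04,
        -1.95822126e-04],
       [ 6.08795830e-04, -9.61342999e-01, -2.75352987e-01,
        -7.98902890e-02],
       [-4.49991982e-04,  2.75352747e-01, -9.61343155e-01,
        -2.09443377e-01],
       [ 0.00000000e+00,  0.00000000e+00,  0.00000000e+00,
         1.00000000e+00]])}
```

View pics/top0.png

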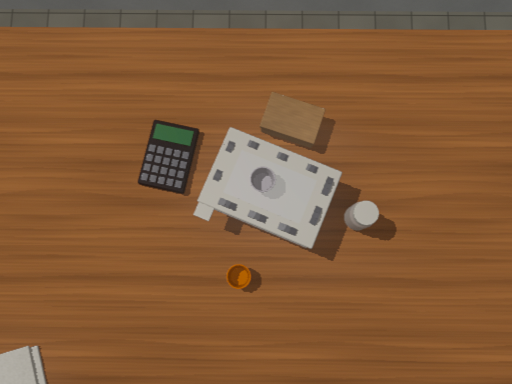

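View pics/scene0.png

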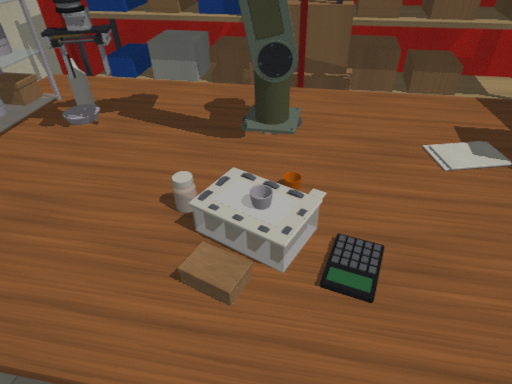

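```bash
python3 -c "
import cv2
a=cv2.imread('pics/top0.png')[150:350,180:420];cv2.imwrite('pics/topcrop.png',cv2.resize(a,None,fx=3.3,fy=3,interpolation=cv2.INTER_CUBIC)[:600,:800])"
```

```text
(no output)
```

View pics/topcrop.png

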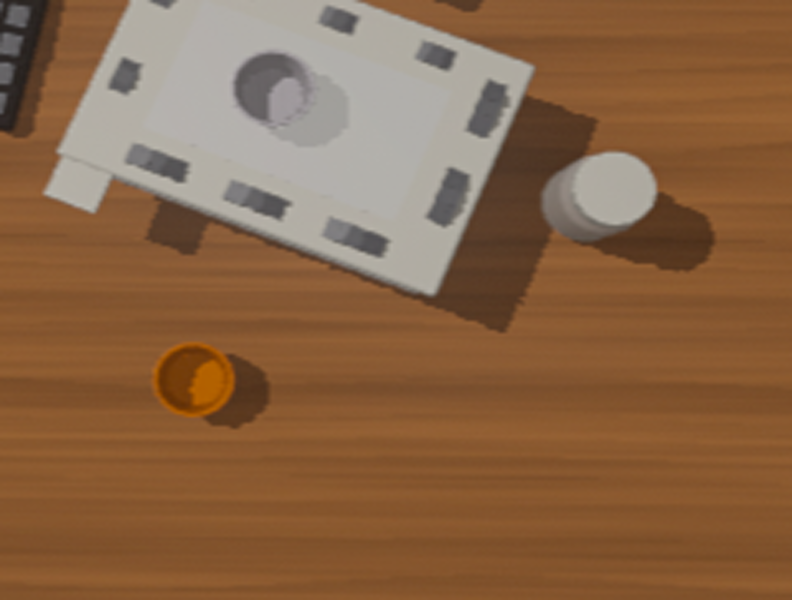

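The top view shows the tub's lid with its tab at (205,211). The raised catches are at about (228,204), (258,216), (288,229), then (316,215) and (328,186) round the corner. The foil cup stands on the lid at (262,180). The orange cup at (239,277) is a decoy on the counter.

```bash
cat > h.py <<'E'
import numpy as np,cv2
from station import *
def ray(name,uv,z,T=None):
    p=camera_params(name);K=p["mtx"];E=p["extrinsics"] if T is None else T
    d=np.array([(uv[0]-K[0,2])/K[0,0],-(uv[1]-K[1,2])/K[1,1],-1.])
    d=E[:3,:3]@d;o=E[:3,3];return o+d*(z-o[2])/d[2]
def blobs(im,lo,hi,region,amin=15,amax=3000):
    g=im.max(2).astype(int);s=g-im.min(2)
    m=((g>lo)&(g<hi)&(s<25)).astype(np.uint8)*region
    n,l,st,c=cv2.connectedComponentsWithStats(m)
    return [(c[i],st[i,4]) for i in range(1,n) if amin<st[i,4]<amax]
E
python3 - <<'E'
from h import *
im=cv2.imread('pics/top0.png')[:,:,::-1]
hsv=im.max(2).astype(int);s=hsv-im.min(2)
m=((hsv>120)&(s<30)).astype(np.uint8)
n,l,st,c=cv2.connectedComponentsWithStats(m)
for i in range(1,n):
    if st[i,4]>200:print(i,st[i],c[i])
i=l[220,270];k=(l==i).astype(np.uint8)
k=cv2.morphologyEx(k,cv2.MORPH_CLOSE,np.ones((5,5)));
cs,_=cv2.findContours(cv2.morphologyEx(k,cv2.MORPH_OPEN,np.ones((21,21))),cv2.RETR_EXTERNAL,cv2.CHAIN_APPROX_NONE)
cc=max(cs,key=cv2.contourArea);hull=cv2.convexHull(cc);reg=np.zeros_like(m);cv2.fillPoly(reg,[hull],1)
P=np.array([ray("top",p[0],.088)[:2] for p in hull],np.float32)
r=cv2.minAreaRect(P);print("lid",r,cv2.boxPoints(r))
for b in blobs(im,0,135,reg,15,400):print(b,ray("top",b[0],.093))
E
```

```text
1 [ 194  128  148  120 9238] [267.66334704 188.05401602]
4 [345 201  34  25 643] [362.12130638 213.18040435]
5 [   0  346   37   38 1124] [ 16.65480427 367.05160142]
6 [ 31 346  15  38 261] [ 37.70881226 364.79693487]
lid ((0.5766451358795166, 0.07556848227977753), (0.24343661963939667, 0.1636694222688675), 88.1082763671875) [[ 0.490837   -0.04338206]
 [ 0.6544172  -0.04878492]
 [ 0.6624533   0.19451901]
 [ 0.49887305  0.19992188]]
(array([254.94444444, 147.        ]), np.int32(18)) [0.65365324 0.09127586 0.093     ]
(array([229.94444444, 149.94444444]), np.int32(18)) [0.64706732 0.14226831 0.093     ]
(array([282.17142857, 156.17142857]), np.int32(70)) [0.63485915 0.03565266 0.093     ]
(array([311.69863014, 168.10958904]), np.int32(73)) [ 0.61049303 -0.02419734  0.093     ]
(array([217.54666667, 175.05333333]), np.int32(75)) [0.5945884  0.16645994 0.093     ]
(array([259.66784452, 176.93639576]), np.int32(283)) [0.5913982  0.08114043 0.093     ]
(array([227.5390625, 203.9453125]), np.int32(128)) [0.53568847 0.14513055 0.093     ]
(array([315.04347826, 214.02173913]), np.int32(92)) [ 0.51686232 -0.02998269  0.093     ]
(array([257.3515625, 216.28125  ]), np.int32(128)) [0.51133113 0.08514226 0.093     ]
(array([233.05555556, 216.55555556]), np.int32(18)) [0.51036115 0.13364449 0.093     ]
(array([283.03703704, 225.07407407]), np.int32(27)) [0.49417959 0.0338875  0.093     ]
```

View pics/wrist0.png

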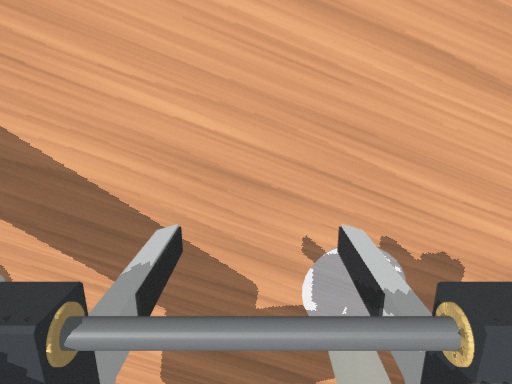

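```bash
python3 - <<'E'
from h import *
im=cv2.imread('pics/top0.png')[:,:,::-1]
g=im.max(2).astype(int);s=g-im.min(2)
m=((g>125)&(s<30)).astype(np.uint8)
n,l,st,c=cv2.connectedComponentsWithStats(m)
k=(l==l[222,270]).astype(np.uint8)
cs,_=cv2.findContours(k,cv2.RETR_EXTERNAL,cv2.CHAIN_APPROX_NONE)
h=cv2.convexHull(max(cs,key=cv2.contourArea));reg=np.zeros_like(m);cv2.fillPoly(reg,[h],1)
k2=cv2.morphologyEx(reg,cv2.MORPH_OPEN,np.ones((3,3)))
# catches: dark in hull
dark=((g<150)&(s<30)).astype(np.uint8)*cv2.erode(reg,np.ones((5,5)))
n,l,st,c=cv2.connectedComponentsWithStats(dark)
C=[]
for i in range(1,n):
    if st[i,4]>25:
        w=ray("top",c[i],.092);print(c[i].round(1),st[i,4],w[:2].round(4))
# lid edges: fit from hull edge points in world
ap=cv2.approxPolyDP(h,3,True)[:,0]
for p in ap:print("hull",p,ray("top",p,.088)[:2].round(4))
v=im.copy()[:,:,::-1]; cv2.polylines(v,[ap],True,(0,255,0),1)
v=np.where(dark[...,None]>0,(0,0,255),v).astype(np.uint8)
cv2.imwrite('pics/m1.png',cv2.resize(v[110:260,180:380],None,fx=4,fy=4,interpolation=cv2.INTER_NEAREST))
E
```

```text
[230.1 146.4] 85 [0.6548 0.1421]
[253.  144.5] 83 [0.6592 0.0953]
[282.4 156.3] 83 [0.6349 0.0351]
[311.9 168.2] 86 [ 0.6106 -0.0248]
[260.6 177. ] 329 [0.5914 0.0793]
[217.6 175. ] 87 [0.5949 0.1665]
[327.8 185.9] 161 [ 0.5742 -0.0563]
[227.3 203.9] 141 [0.536  0.1456]
[316.  215.4] 169 [ 0.5142 -0.032 ]
[252.2 224.5] 132 [0.4949 0.0952]
[257.5 216.3] 144 [0.5115 0.0849]
[287.5 228.8] 148 [0.4869 0.0249]
hull [230 128] [0.6951 0.1433]
hull [341 172] [ 0.604  -0.0843]
hull [311 247] [ 0.4515 -0.0219]
hull [194 214] [0.5154 0.2125]Traceback (most recent call last):
  File "<stdin>", line 20, in <module>
cv2.error: OpenCV(4.12.0) :-1: error: (-5:Bad argument) in function 'polylines'
> Overload resolution failed:
>  - Layout of the output array img is incompatible with cv::Mat
>  - Expected Ptr<cv::UMat> for argument 'img'
```

The catches are located, with measured spacings of 65 mm that match the description. I'll rise and turn to align with the edge, then travel.

Request:
send_rows(deltas=[[[0, 0, -0.3, 0], [0, 0, -0.3, 0.7], [0, 0, -0.2, 0.8], [0, 0, 0, 0.85], [0, 0, 0, 0.85], [0, 0, 0, 0.85], [0, 0, 0, 0.85], [0, 0, 0, 0]]])

```text
time: 0.95
tool_pos: [0.1998, -0.5396, 0.2174]
tool_rot: [[-0.371, -0.929, 0.0], [-0.929, 0.371, -0.001], [0.001, -0.001, -1.0]]
contact_force: [-0.3, -0.3, 1.1]
width: 0.0936
```

```bash
cat >> h.py <<'E'
C=np.array([[.536,.1456],[.5115,.0849],[.4869,.0249],[.5142,-.032],[.5742,-.0563]])
def to(p):
    o=get_obs();R=o["tool_rot"];d=R.T@(np.asarray(p)-o["tool_pos"])
    print("t",round(o["time"],2),"pos",o["tool_pos"].round(4),"yaw",np.degrees(np.arctan2(R[1,0],R[0,0])).round(1),"F",o["contact_force"].round(2),"w",round(o["width"],3),"tool shift mm",(d*1e3).round(1),"units",(d/.05).round(2))
E
python3 -c "
from h import *
to([*C[0],.15])"
```

```text
t 0.95 pos [ 0.1998 -0.5396  0.2174] yaw -111.8 F [-0.31 -0.25  1.05] w 0.094 tool shift mm [-761.1  -58.    66.6] units [-15.22  -1.16   1.33]
```

Request:
send_rows(deltas=[[[-0.4, -0.04, 0, 0], [-0.8, -0.06, 0, 0], [-0.8, -0.06, 0, 0], [-0.8, -0.06, 0, 0], [-0.8, -0.06, 0, 0], [-0.8, -0.06, 0, 0], [-0.8, -0.06, 0, 0], [-0.8, -0.06, 0, 0], [-0.8, -0.06, 0, 0], [-0.8, -0.06, 0, 0], [-0.8, -0.06, 0, 0], [-0.8, -0.06, 0, 0], [-0.8, -0.06, 0, 0], [-0.8, -0.06, 0, 0], [-0.8, -0.06, 0, 0], [-0.8, -0.06, 0, 0], [-0.8, -0.06, 0, 0], [-0.8, -0.06, 0, 0], [-0.8, -0.06, 0.3, 0], [-0.4, -0.04, 0.3, 0]]], fingers=0, newtons=20)

```text
time: 2.95
tool_pos: [0.5373, 0.148, 0.1872]
tool_rot: [[-0.366, -0.931, 0.003], [-0.931, 0.366, 0.001], [-0.002, -0.002, -1.0]]
contact_force: [0.1, 0.2, 0.2]
width: 0.0003
```

```bash
python3 -c "
from h import *
to([*C[0],.105])
o=get_obs();im=read_camera('wrist');cv2.imwrite('pics/w1.png',im[:,:,::-1])
to([*C[0],.105])"
```

```text
t 2.95 pos [0.5373 0.148  0.1872] yaw -111.5 F [0.06 0.2  0.24] w 0.0 tool shift mm [ 2.9  0.5 82.2] units [0.06 0.01 1.64]
t 3.0 pos [0.5358 0.1493 0.1837] yaw -111.4 F [ 0.22  0.62 -2.01] w 0.0 tool shift mm [ 3.5 -1.8 78.7] units [ 0.07 -0.04  1.57]
```

View pics/w1.png

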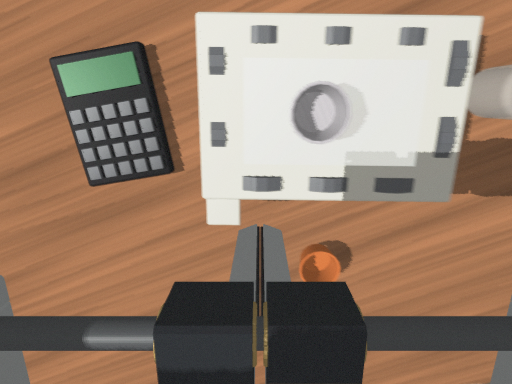

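The wrist view shows the tab at (224,211) and the raised catches at (262,184), (328,185), (393,185), (447,137) and (458,63). The foil cup is at (320,110), on the lid. Next I'll settle and cross-check the catch positions from this view.

Request:
send_rows(deltas=[[[0.06, 0, 0, 0], [0, 0, 0, 0], [0, 0, 0, 0]]])

```text
time: 3.3
tool_pos: [0.5349, 0.1411, 0.1875]
tool_rot: [[-0.372, -0.928, 0.002], [-0.928, 0.372, -0.0], [-0.001, -0.002, -1.0]]
contact_force: [0.3, -0.2, 0.5]
width: 0.0002
```

```bash
python3 - <<'E'
from h import *
o=get_obs();im=read_camera('wrist');cv2.imwrite('pics/w2.png',im[:,:,::-1])
to([*C[0],.105])
T=np.eye(4);T[:3,:3]=o["tool_rot"];T[:3,3]=o["tool_pos"];T=T@camera_params("wrist")["hand_eye"]
reg=np.zeros(im.shape[:2],np.uint8);reg[5:225,190:475]=1
g=im.max(2).astype(int);s=g-im.min(2)
n,l,st,c=cv2.connectedComponentsWithStats(((g<125)&(s<25)).astype(np.uint8)*reg)
for i in range(1,n):
    if st[i,4]>80:print(c[i].round(1),st[i],ray("wrist",c[i],.093,T)[:2].round(4))
print([ray("wrist",p,.093,T)[:2].round(4) for p in [(262,184),(328,185),(393,185),(447,137),(458,63)]])
E
```

```text
t 3.35 pos [0.5349 0.1412 0.1875] yaw -111.8 F [ 0.19 -0.43  0.01] w 0.0 tool shift mm [-4.5  0.8 82.5] units [-0.09  0.02  1.65]
[264.5  33.9] [261  26   8  17 135] [0.6584 0.0869]
[334.2  34.7] [322  26  22  18 290] [0.6355 0.0314]
[408.5  35.1] [398  26  21  19 303] [ 0.6114 -0.0278]
[450.3  61.8] [438  39  24  46 816] [ 0.5768 -0.0565]
[208.   51.6] [201  48  15   8 118] [0.6637 0.1378]
[208.9  69.9] [202  64  15  11 107] [0.6497 0.1432]
[298.9 113.5] [285  85  31  55 617] [0.5848 0.0822]
[438.9 136.1] [427 116  23  42 724] [ 0.5168 -0.0322]
[211.3 126.6] [204 123  15   9 107] [0.604  0.1615]
[211.5 143.2] [205 140  14   7  85] [0.5899 0.1677]
[261.4 183.4] [238 177  37  15 367] [0.5362 0.1386]
[328.1 183.7] [305 177  37  15 365] [0.5117 0.0785]
[387.7 184.4] [368 177  41  17 626] [0.4895 0.0248]
[array([0.5354, 0.1383]), array([0.5106, 0.079 ]), array([0.487 , 0.0202]), array([ 0.5132, -0.039 ]), array([ 0.5733, -0.0625])]
```

View pics/w2.png

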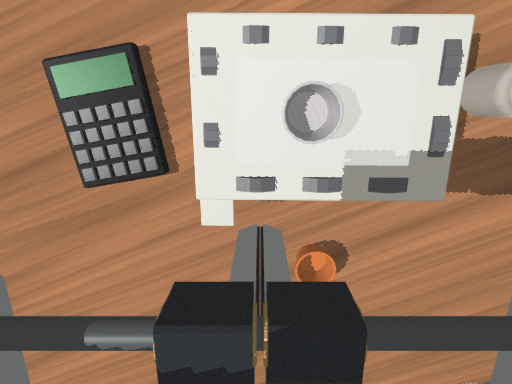

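Wrist and top views agree to about 2 mm. Descending over catch 1.

Request:
send_rows(deltas=[[[-0.05, 0.02, 0.4, 0], [-0.04, 0, 0.6, 0], [0, 0, 0.4, 0], [0, 0, 0.2, 0], [0, 0, 0, 0], [0, 0, 0, 0]]])

```text
time: 3.95
tool_pos: [0.5362, 0.1465, 0.1075]
tool_rot: [[-0.372, -0.928, 0.002], [-0.928, 0.372, 0.0], [-0.001, -0.002, -1.0]]
contact_force: [-0.1, -0.5, 0.5]
width: 0.0006
```

```bash
python3 -c "
from h import *
to([*C[0],.09])"
```

```text
t 3.95 pos [0.5362 0.1465 0.1075] yaw -111.8 F [-0.07 -0.55  0.52] w 0.001 tool shift mm [ 0.9 -0.1 17.5] units [ 0.02 -0.    0.35]
```

Now pressing in small steps: 12 mm first, then about 1 mm per row.

Request:
send_rows(deltas=[[[0.02, 0, 0.1, 0], [0, 0, 0.1, 0], [0, 0, 0.04, 0], [0, 0, 0.02, 0], [0, 0, 0.02, 0], [0, 0, 0, 0]]])

```text
time: 4.55
tool_pos: [0.5349, 0.1459, 0.0922]
tool_rot: [[-0.371, -0.929, -0.0], [-0.929, 0.371, -0.0], [0.0, 0.0, -1.0]]
contact_force: [0.5, -1.2, -0.9]
width: 0.0002
```

Request:
send_rows(deltas=[[[0, 0, 0.02, 0], [0, 0, 0.02, 0], [0, 0, 0, 0]]])

```text
time: 4.85
tool_pos: [0.5348, 0.1458, 0.0901]
tool_rot: [[-0.371, -0.929, -0.0], [-0.929, 0.371, -0.0], [0.0, 0.0, -1.0]]
contact_force: [-0.5, 0.0, -0.1]
width: 0.0004
```

Request:
send_rows(deltas=[[[0, 0, 0.02, 0], [0, 0, 0, 0]]])

```text
time: 5.05
tool_pos: [0.5348, 0.1458, 0.0891]
tool_rot: [[-0.371, -0.929, -0.0], [-0.929, 0.371, -0.0], [0.0, 0.0, -1.0]]
contact_force: [-0.1, -0.4, -0.2]
width: 0.0004
```

```bash
python3 - <<'E'
from h import *
im=read_camera('wrist');cv2.imwrite('pics/w3.png',im[:,:,::-1])
im=read_camera('scene')[150:270,160:340];cv2.imwrite('pics/s3.png',cv2.resize(im,None,fx=4,fy=4,interpolation=2)[:,:,::-1])
to([*C[0],.09])
E
```

```text
t 5.15 pos [0.5349 0.1458 0.0892] yaw -111.8 F [0.71 0.26 0.38] w 0.0 tool shift mm [-0.2 -1.1 -0.8] units [-0.   -0.02 -0.02]
```

View pics/w3.png

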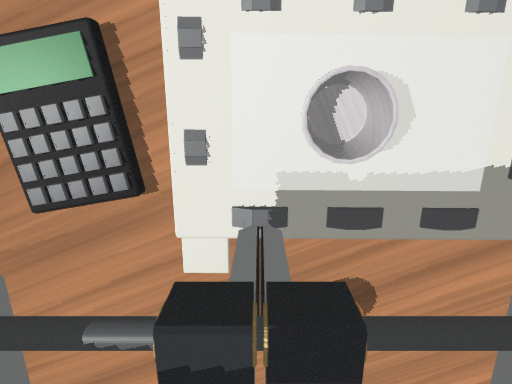

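View pics/s3.png

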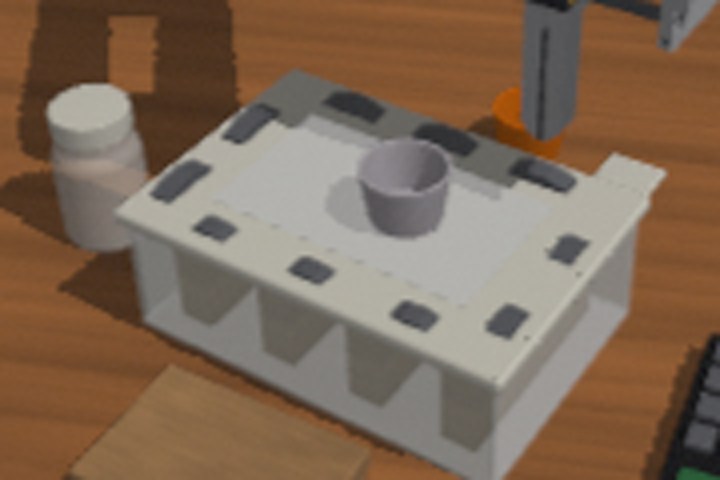

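```bash
python3 - <<'E'
from h import *
def proj(name,P,T=None):
    p=camera_params(name);E=p["extrinsics"] if T is None else T
    c=np.linalg.inv(E)@np.r_[P,1];K=p["mtx"];return K[0,0]*c[0]/-c[2]+K[0,2],K[1,1]*-c[1]/-c[2]+K[1,2]
H=camera_params("wrist")["hand_eye"]
for y in(-.008,0,.008):print(y,proj("wrist",np.array([0,y,0]),H))
o=get_obs();u=proj("scene",o["tool_pos"]);print("scene tcp",u,(u[0]-160)*4,(u[1]-150)*4)
u=proj("scene",np.r_[C[0],.095]);print("catch1 pred",(u[0]-160)*4,(u[1]-150)*4)
u=proj("scene",np.r_[C[4],.095]);print("catch5 pred",(u[0]-160)*4,(u[1]-150)*4)
T=np.eye(4);T[:3,:3]=o["tool_rot"];T[:3,3]=o["tool_pos"];T=T@H
for uv in[(260,216),(355,217),(448,218)]:print([ray("wrist",uv,z,T)[:2].round(4) for z in(.09,.095)])
# scene/top triangulate catch1 height
for uv in [(545,176),(445,140),(355,105)]:
    print([ray("scene",(uv[0]/4+160,uv[1]/4+150),z)[:2].round(4) for z in(.085,.095)])
E
```

```text
-0.008 (np.float64(259.4143897478514), np.float64(209.14147102390604))
0 (np.float64(259.4237999663816), np.float64(220.0810164754885))
0.008 (np.float64(259.433026573674), np.float64(230.8071106161111))
scene tcp (np.float64(295.615826532589), np.float64(192.6492585493102)) 542.4633061303559 170.59703419724076
catch1 pred 542.2209907060885 163.69980778394893
catch5 pred 180.48021904386792 168.21487822833228
[array([0.5378, 0.1443]), array([0.5395, 0.1436])]
[array([0.5128, 0.0838]), array([0.5151, 0.0846])]
[array([0.4883, 0.0246]), array([0.4912, 0.0268])]
[array([0.5342, 0.1474]), array([0.547 , 0.1484])]
[array([0.5096, 0.0852]), array([0.5229, 0.0875])]
[array([0.4833, 0.0248]), array([0.497 , 0.0283])]
```

The scene view shows the fingertip at crop (545,138), clearly above catch 1 at (545,176), and no force is registering. I'll locate the tip from the top view too before going lower.

```bash
python3 - <<'E'
from h import *
im=read_camera('top')[140:280,150:350];cv2.imwrite('pics/t4.png',cv2.resize(im,None,fx=4,fy=4,interpolation=2)[:,:,::-1])
im=read_camera('scene')[60:210,220:400];cv2.imwrite('pics/s4.png',cv2.resize(im,None,fx=4,fy=4,interpolation=2)[:,:,::-1])
E
```

```text
(no output)
```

View pics/t4.png

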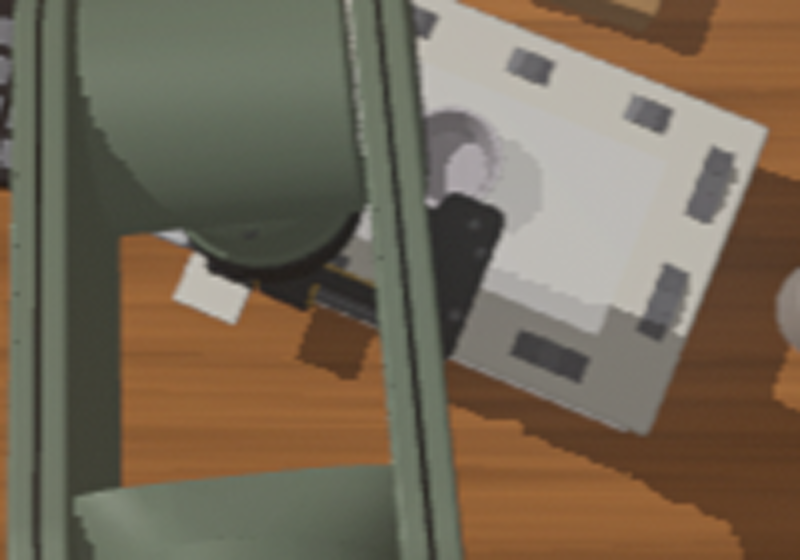

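View pics/s4.png

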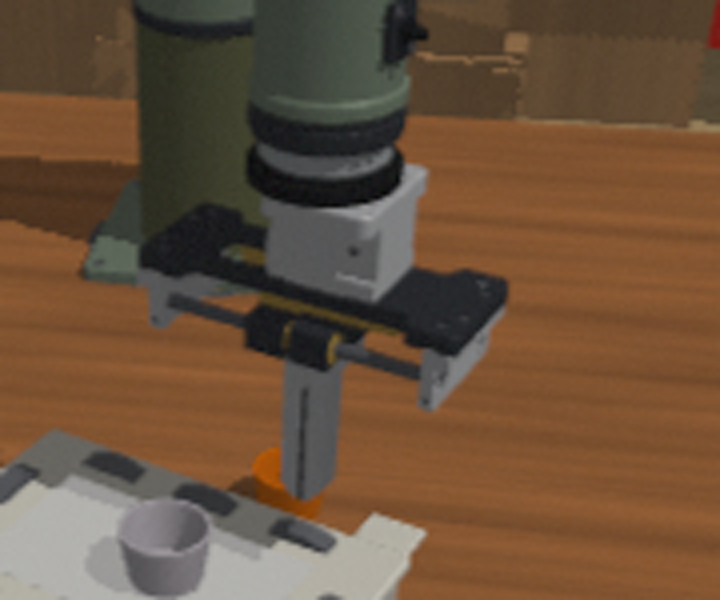

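```bash
python3 - <<'E'
from h import *
a=cv2.imread('pics/scene0.png')[165:235,185:335]
b=read_camera('scene')[165:235,185:335,::-1]
cv2.imwrite('pics/cmp.png',np.vstack([cv2.resize(x,None,fx=4,fy=4,interpolation=2) for x in(a,b)]))
w=cv2.imread('pics/w3.png')[190:250,215:480];cv2.imwrite('pics/w3c.png',cv2.resize(w,None,fx=3,fy=3,interpolation=2))
E
```

```text
(no output)
```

View pics/cmp.png

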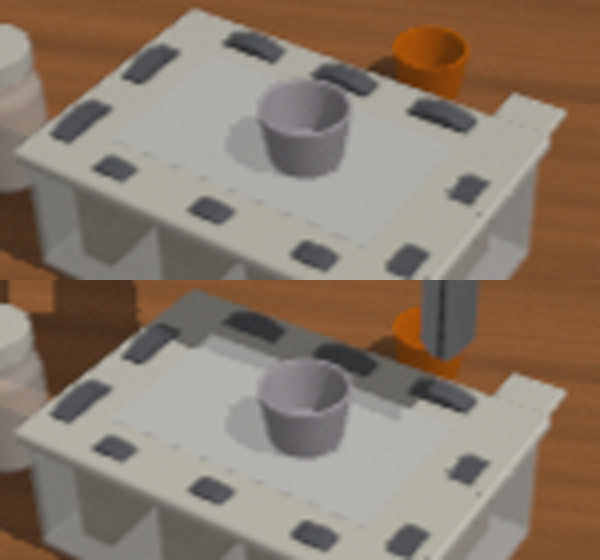

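View pics/w3c.png

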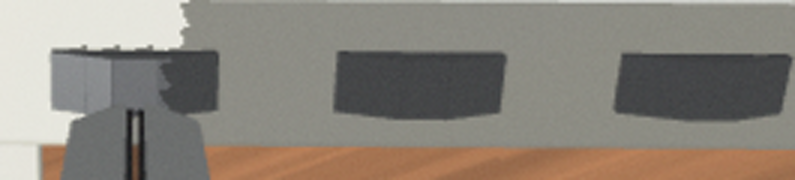

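Catch 1 is unchanged and both views put the visible tip about 20–25 mm above it, so I'll go on down in guarded small steps.

Request:
send_rows(deltas=[[[0, 0, 0.04, 0], [0, 0, 0.04, 0], [0, 0, 0.04, 0], [0, 0, 0, 0]]])

```text
time: 5.7
tool_pos: [0.5344, 0.1458, 0.0827]
tool_rot: [[-0.371, -0.929, -0.001], [-0.929, 0.371, -0.0], [0.0, 0.001, -1.0]]
contact_force: [-0.3, -0.4, 0.1]
width: 0.0005
```

```bash
cat >> h.py <<'E'
def snap(k):
    b=read_camera('scene')[155:235,185:335,::-1];cv2.imwrite(f'pics/s{k}.png',cv2.resize(b,None,fx=5,fy=5,interpolation=2))
    w=read_camera('wrist')[150:270,180:512,::-1];cv2.imwrite(f'pics/w{k}.png',cv2.resize(w,None,fx=2.4,fy=2.4,interpolation=2))
E
python3 -c "
from h import *
to([*C[0],.09]);snap(6)"
```

```text
t 5.7 pos [0.5344 0.1458 0.0827] yaw -111.8 F [-0.34 -0.35  0.08] w 0.001 tool shift mm [-0.4 -1.5 -7.3] units [-0.01 -0.03 -0.15]
```

View pics/s6.png

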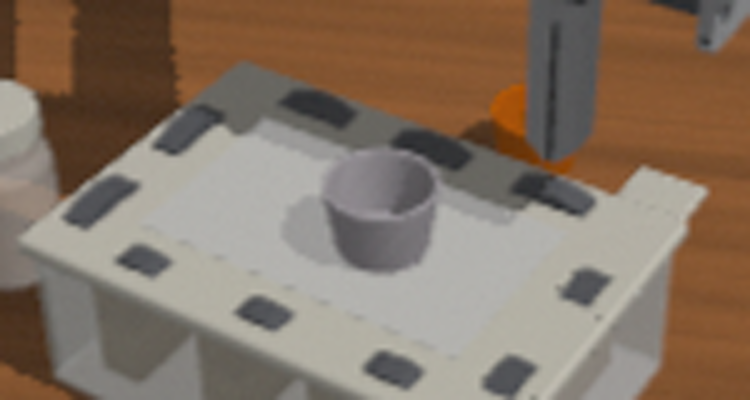

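View pics/w6.png

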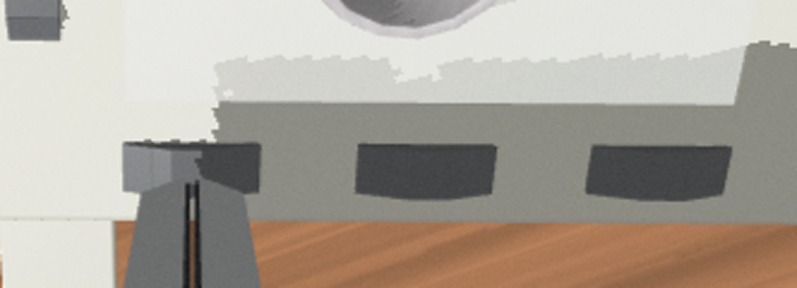

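Still no contact, and the catch sits about 4 mm inward of the tip axis. I'll shift inward and go on down.

Request:
send_rows(deltas=[[[0, -0.08, 0, 0], [0, 0, 0.04, 0], [0, 0, 0.04, 0], [0, 0, 0.04, 0], [0, 0, 0.04, 0], [0, 0, 0, 0]]])

```text
time: 6.4
tool_pos: [0.5382, 0.1443, 0.0748]
tool_rot: [[-0.371, -0.929, -0.001], [-0.929, 0.371, -0.0], [0.0, 0.001, -1.0]]
contact_force: [-0.3, -0.7, -0.3]
width: 0.0007
```

```bash
python3 -c "
from h import *
to([*C[0],.09]);snap(7)"
```

```text
t 6.4 pos [0.5382 0.1443 0.0748] yaw -111.8 F [-0.26 -0.73 -0.27] w 0.001 tool shift mm [ -0.4   2.5 -15.2] units [-0.01  0.05 -0.3 ]
```

View pics/s7.png

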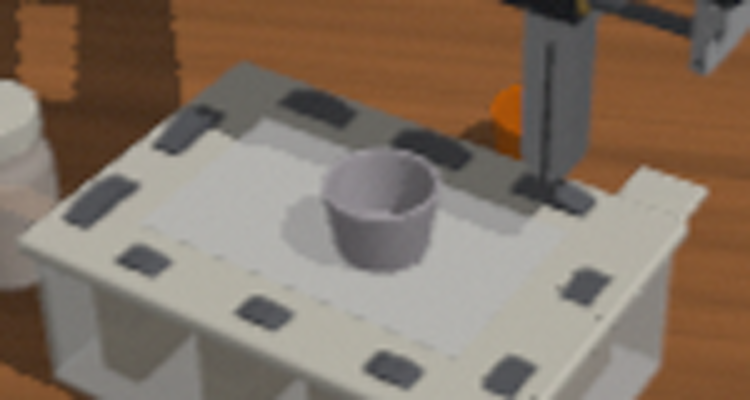

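View pics/w7.png

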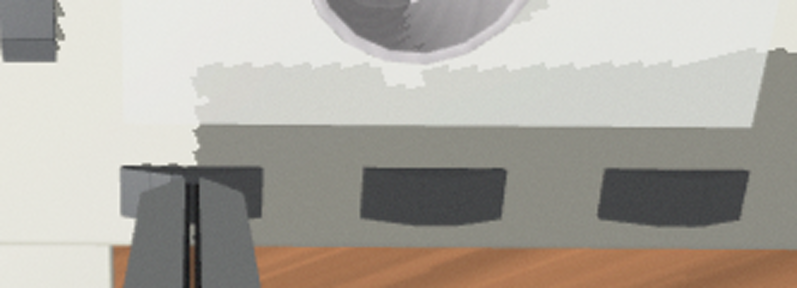

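The tip is now just above catch 1 and well centred. Going down 1 mm per row.

Request:
send_rows(deltas=[[[0, 0, 0.02, 0], [0, 0, 0.02, 0], [0, 0, 0.02, 0], [0, 0, 0, 0]]])

```text
time: 6.9
tool_pos: [0.5384, 0.1444, 0.0721]
tool_rot: [[-0.371, -0.929, -0.0], [-0.929, 0.371, -0.0], [0.0, 0.0, -1.0]]
contact_force: [0.4, -0.2, -0.1]
width: 0.0005
```

Request:
send_rows(deltas=[[[0, 0, 0.02, 0], [0, 0, 0.02, 0], [0, 0, 0, 0]]])

```text
time: 7.2
tool_pos: [0.5385, 0.1443, 0.0701]
tool_rot: [[-0.371, -0.929, -0.0], [-0.929, 0.371, -0.0], [0.0, 0.0, -1.0]]
contact_force: [-0.8, 0.8, 0.4]
width: 0.0002
```

```bash
python3 -c "
from h import *
to([*C[0],.09]);snap(8)"
```

```text
t 7.2 pos [0.5385 0.1443 0.0701] yaw -111.8 F [-0.77  0.82  0.39] w 0.0 tool shift mm [ -0.2   2.8 -19.9] units [-0.    0.06 -0.4 ]
```

View pics/s8.png

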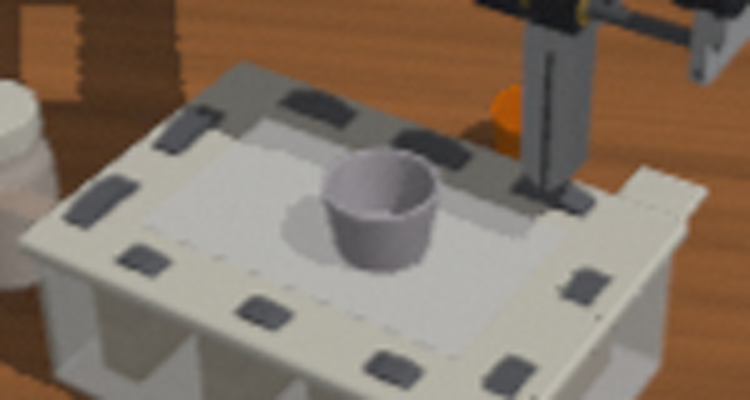

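View pics/w8.png

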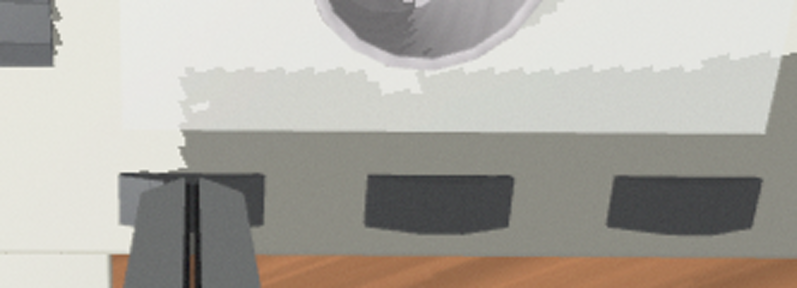

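Request:
send_rows(deltas=[[[0, 0, 0.03, 0]]])

```text
time: 7.4
tool_pos: [0.5389, 0.1444, 0.0689]
tool_rot: [[-0.371, -0.929, 0.001], [-0.929, 0.371, 0.0], [-0.0, -0.001, -1.0]]
contact_force: [-0.4, -1.0, 0.7]
width: 0.0003
```

Request:
send_rows(deltas=[[[0, 0, 0.03, 0]]])

```text
time: 7.5
tool_pos: [0.5387, 0.1444, 0.0672]
tool_rot: [[-0.371, -0.929, 0.0], [-0.929, 0.371, 0.0], [-0.0, -0.0, -1.0]]
contact_force: [-1.0, 1.2, 0.1]
width: -0.0
```

Request:
send_rows(deltas=[[[0, 0, 0, 0]]])

```text
time: 7.6
tool_pos: [0.5383, 0.1443, 0.0669]
tool_rot: [[-0.371, -0.929, -0.001], [-0.929, 0.371, -0.0], [0.0, 0.001, -1.0]]
contact_force: [-0.3, -0.1, -1.1]
width: 0.0004
```

Request:
send_rows(deltas=[[[0, 0, 0.03, 0]]])

```text
time: 7.7
tool_pos: [0.5388, 0.1444, 0.0658]
tool_rot: [[-0.371, -0.929, 0.0], [-0.929, 0.371, 0.0], [-0.0, -0.0, -1.0]]
contact_force: [1.1, 0.2, -0.6]
width: 0.0005
```

Request:
send_rows(deltas=[[[0, 0, 0.03, 0]]])

```text
time: 7.8
tool_pos: [0.5388, 0.1444, 0.0644]
tool_rot: [[-0.371, -0.929, 0.0], [-0.929, 0.371, 0.0], [-0.0, -0.0, -1.0]]
contact_force: [-0.6, -0.9, 2.3]
width: 0.0006
```

```bash
python3 -c "
from h import *
snap(9)
to([*C[0],.09])"
```

```text
t 7.9 pos [0.5387 0.1444 0.0642] yaw -111.8 F [ 0.95 -0.37  0.15] w 0.001 tool shift mm [ -0.1   3.  -25.8] units [-0.    0.06 -0.52]
```

View pics/s9.png

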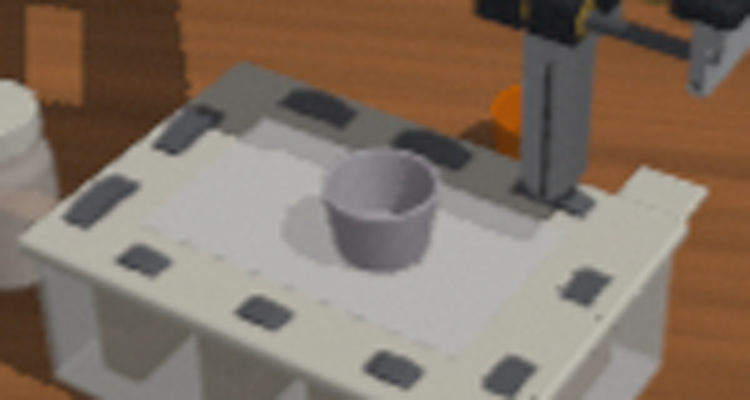

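View pics/w9.png

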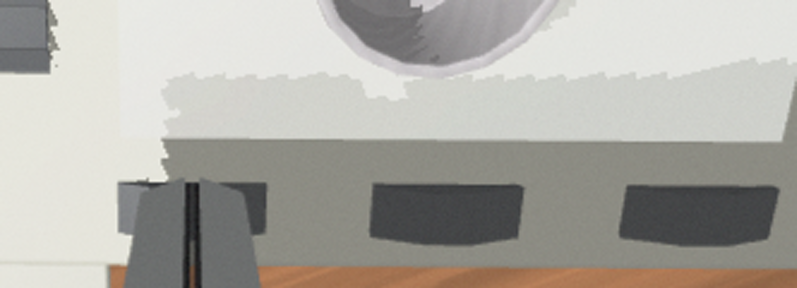

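A 2.3 N upward blip shows that contact is beginning at a TCP z of about 0.065. I'll keep to 1 mm steps, watching for the hard stop.

Request:
send_rows(deltas=[[[0, 0, 0.02, 0]]])

```text
time: 8.0
tool_pos: [0.5387, 0.1444, 0.0635]
tool_rot: [[-0.371, -0.929, 0.0], [-0.929, 0.371, 0.0], [-0.0, -0.0, -1.0]]
contact_force: [-0.4, -0.4, 1.4]
width: 0.0002
```

Request:
send_rows(deltas=[[[0, 0, 0.02, 0]]])

```text
time: 8.1
tool_pos: [0.5387, 0.1444, 0.0624]
tool_rot: [[-0.371, -0.929, 0.0], [-0.929, 0.371, 0.0], [-0.0, -0.0, -1.0]]
contact_force: [-0.2, -0.5, 0.8]
width: 0.0006
```

Request:
send_rows(deltas=[[[0, 0, 0.02, 0]]])

```text
time: 8.2
tool_pos: [0.5387, 0.1444, 0.0613]
tool_rot: [[-0.371, -0.929, 0.0], [-0.929, 0.371, 0.0], [-0.0, -0.0, -1.0]]
contact_force: [0.4, 0.1, 1.7]
width: 0.0004
```

Request:
send_rows(deltas=[[[0, 0, 0.02, 0]]])

```text
time: 8.3
tool_pos: [0.5388, 0.1444, 0.061]
tool_rot: [[-0.371, -0.929, 0.0], [-0.929, 0.371, -0.0], [-0.0, -0.0, -1.0]]
contact_force: [-2.9, -0.1, 10.6]
width: 0.0009
```

Request:
send_rows(deltas=[[[0, 0, 0.02, 0]]])

```text
time: 8.4
tool_pos: [0.5388, 0.1444, 0.0609]
tool_rot: [[-0.371, -0.929, -0.0], [-0.929, 0.371, -0.0], [0.0, -0.0, -1.0]]
contact_force: [-5.8, -0.5, 14.9]
width: 0.0006
```

```bash
python3 -c "
from h import *
snap(10)
to([*C[0],.09])"
```

```text
t 8.5 pos [0.5388 0.1444 0.0609] yaw -111.8 F [-3.91 -0.07  9.99] w 0.0 tool shift mm [ -0.1   3.  -29.1] units [-0.    0.06 -0.58]
```

View pics/s10.png

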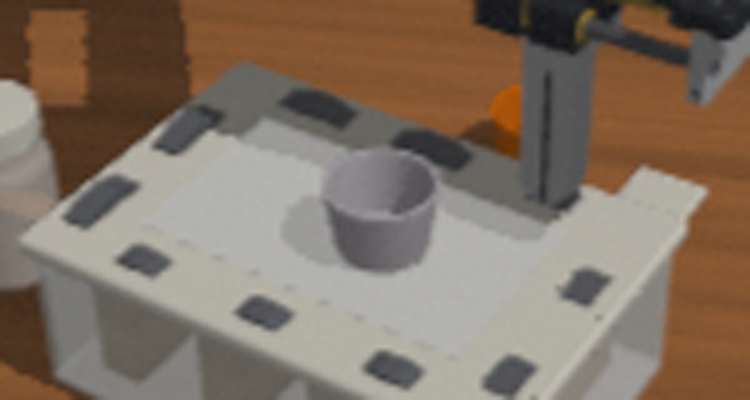

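View pics/w10.png

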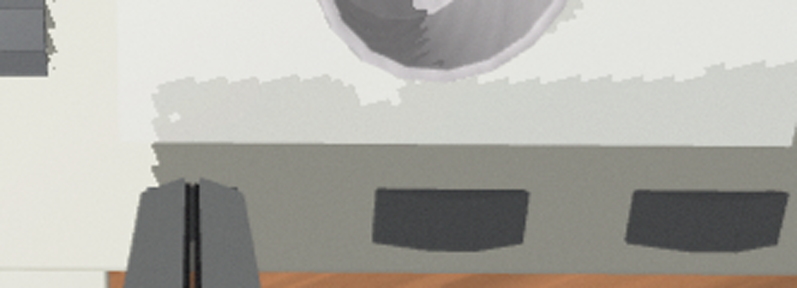

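Hard stop at 10–15 N, with catch 1 down flush at a TCP z of 0.061. The tips' working offset is therefore 29 mm. Lifting and looking.

Request:
send_rows(deltas=[[[0, 0, -0.1, 0], [0, 0, -0.2, 0], [0.31, 0, 0, 0], [0.5, 0, 0, 0], [0.5, 0, 0, 0], [0, 0, 0, 0], [0, 0, 0, 0]]])

```text
time: 9.2
tool_pos: [0.5141, 0.0829, 0.0742]
tool_rot: [[-0.373, -0.928, 0.0], [-0.928, 0.373, 0.0], [-0.0, 0.0, -1.0]]
contact_force: [-0.1, -0.2, -0.2]
width: 0.0005
```

```bash
python3 -c "
from h import *
snap(11)
to([.5143,.0837,.061])"
```

```text
t 9.3 pos [0.5146 0.0838 0.0743] yaw -111.8 F [-0.05 -0.32  0.65] w 0.0 tool shift mm [ 0.2  0.3 13.3] units [0.   0.01 0.27]
```

View pics/s11.png

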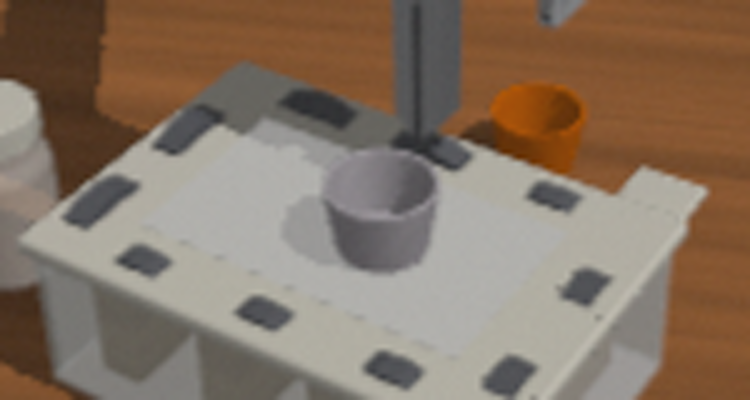

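View pics/w11.png

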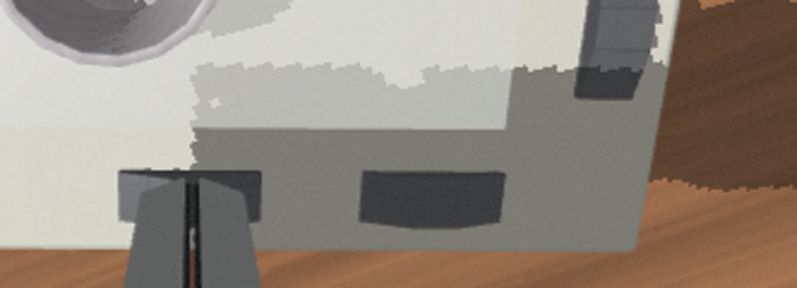

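Catch 1 is down: it looks the same as the fixed ones at (553,195). The tip stands centred above catch 2. Pressing it.

Request:
send_rows(deltas=[[[0, 0, 0.14, 0], [0, 0, 0.02, 0], [0, 0, 0.02, 0], [0, 0, 0.02, 0], [0, 0, 0.02, 0], [0, 0, 0.02, 0], [0, 0, 0.02, 0]]])

```text
time: 10.0
tool_pos: [0.5144, 0.0837, 0.0613]
tool_rot: [[-0.371, -0.929, 0.0], [-0.929, 0.371, 0.0], [-0.0, -0.0, -1.0]]
contact_force: [0.3, 1.4, 2.3]
width: 0.0007
```

Request:
send_rows(deltas=[[[0, 0, 0.02, 0]]])

```text
time: 10.1
tool_pos: [0.5145, 0.0837, 0.061]
tool_rot: [[-0.371, -0.929, 0.0], [-0.929, 0.371, 0.0], [-0.0, 0.0, -1.0]]
contact_force: [-3.3, 0.4, 10.1]
width: 0.0002
```

Catch 2 reached its hard stop at 10 N with the same z of 0.061. On to catch 3.

Request:
send_rows(deltas=[[[0, 0, -0.1, 0], [0, 0, -0.19, 0], [0.31, 0, 0, 0], [0.5, 0, 0, 0], [0.49, 0, 0, 0], [0, 0, 0, 0], [0, 0, 0, 0]]])

```text
time: 10.8
tool_pos: [0.4901, 0.0224, 0.0748]
tool_rot: [[-0.373, -0.928, 0.0], [-0.928, 0.373, 0.0], [-0.0, -0.0, -1.0]]
contact_force: [-0.0, 0.3, 0.2]
width: 0.0003
```

```bash
python3 -c "
from h import *
snap(12)
to([.4897,.0237,.061])"
```

```text
t 10.9 pos [0.4904 0.0233 0.0749] yaw -111.8 F [-0.45  0.04  0.12] w 0.0 tool shift mm [-0.1  0.8 13.9] units [-0.    0.02  0.28]
```

View pics/s12.png

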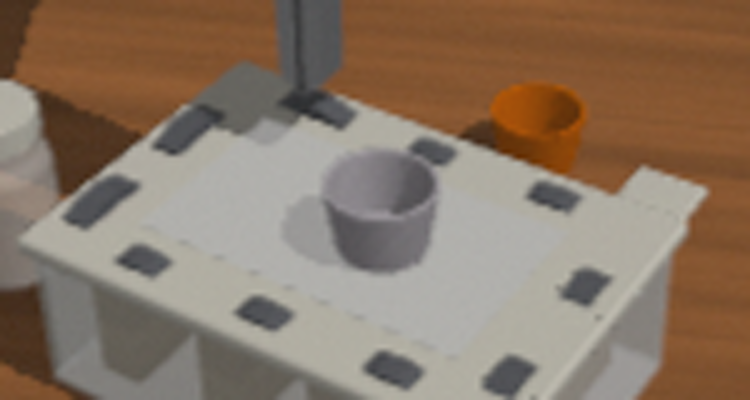

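View pics/w12.png

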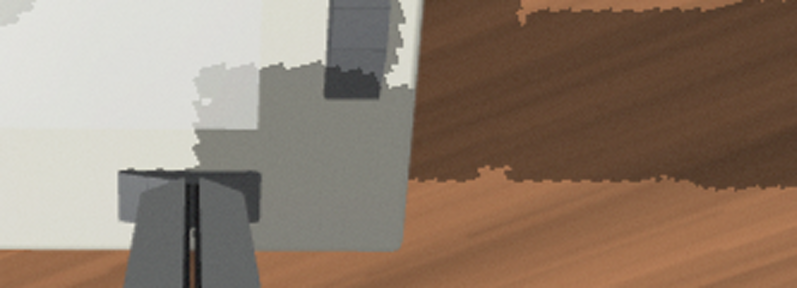

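Catches 1 and 2 are down, and the tip is centred over catch 3. Pressing it.

Request:
send_rows(deltas=[[[0, 0, 0.15, 0], [0, 0, 0.02, 0], [0, 0, 0.02, 0], [0, 0, 0.02, 0], [0, 0, 0.02, 0], [0, 0, 0.02, 0], [0, 0, 0.02, 0]]])

```text
time: 11.6
tool_pos: [0.4903, 0.0233, 0.0613]
tool_rot: [[-0.371, -0.929, 0.0], [-0.929, 0.371, 0.0], [-0.0, -0.0, -1.0]]
contact_force: [-1.5, 0.8, 1.2]
width: 0.0003
```

Request:
send_rows(deltas=[[[0, 0, 0.02, 0]]])

```text
time: 11.7
tool_pos: [0.4904, 0.0233, 0.061]
tool_rot: [[-0.371, -0.929, 0.0], [-0.929, 0.371, 0.0], [-0.0, 0.0, -1.0]]
contact_force: [-3.5, 0.9, 10.5]
width: 0.0004
```

Request:
send_rows(deltas=[[[0, 0, -0.1, 0], [0, 0, -0.2, 0], [0.25, -0.27, 0, 0], [0.3, -0.32, 0, 0], [0.3, -0.32, 0, 0], [0, 0, 0, 0], [0, 0, 0, 0]]])

```text
time: 12.4
tool_pos: [0.5168, -0.0333, 0.0756]
tool_rot: [[-0.372, -0.928, 0.0], [-0.928, 0.372, 0.0], [-0.0, -0.0, -1.0]]
contact_force: [-0.4, 0.3, -0.6]
width: 0.0006
```

```bash
python3 -c "
from h import *
snap(13)
to([.517,-.0332,.061])"
```

```text
t 12.5 pos [ 0.5162 -0.0325  0.0753] yaw -111.8 F [-0.85  0.55  0.25] w 0.001 tool shift mm [ 0.3 -1.  14.3] units [ 0.01 -0.02  0.29]
```

View pics/s13.png

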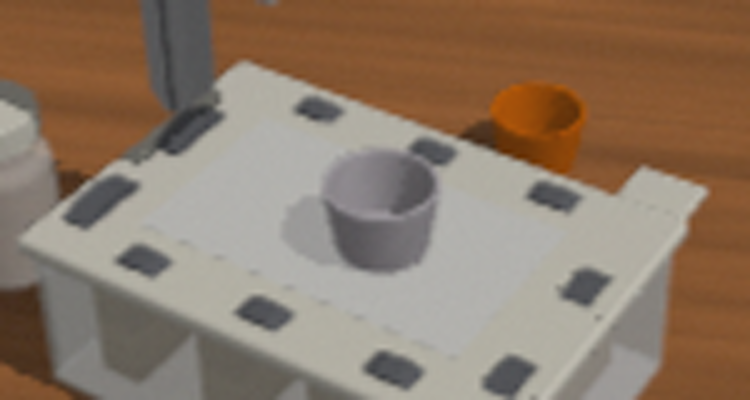

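View pics/w13.png

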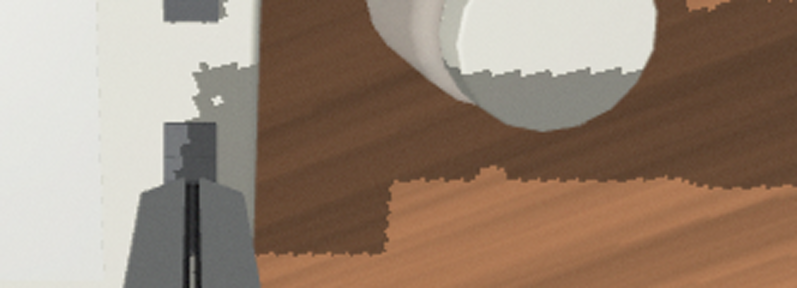

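Catches 1–3 are down. Catch 4 is centred sideways and needs about 2 mm more along its length; the jar is clear. Pressing it.

Request:
send_rows(deltas=[[[0, -0.04, 0.15, 0], [0, 0, 0.02, 0], [0, 0, 0.02, 0], [0, 0, 0.02, 0], [0, 0, 0.02, 0], [0, 0, 0.02, 0], [0, 0, 0.02, 0]]])

```text
time: 13.2
tool_pos: [0.5186, -0.0338, 0.0618]
tool_rot: [[-0.371, -0.929, 0.0], [-0.929, 0.371, 0.0], [-0.0, -0.0, -1.0]]
contact_force: [-1.4, 0.2, 1.9]
width: 0.0005
```

Request:
send_rows(deltas=[[[0, 0, 0.02, 0]]])

```text
time: 13.3
tool_pos: [0.5186, -0.0339, 0.061]
tool_rot: [[-0.371, -0.929, 0.0], [-0.929, 0.371, 0.0], [-0.0, -0.0, -1.0]]
contact_force: [-3.4, 1.1, 8.5]
width: 0.0006
```

Request:
send_rows(deltas=[[[0, 0, -0.1, 0], [0, 0, -0.19, 0], [0, -0.31, 0, 0], [0, -0.5, 0, 0], [0, -0.48, 0, 0], [0, 0, 0, 0], [0, 0, 0, 0]]])

```text
time: 14.0
tool_pos: [0.5783, -0.058, 0.0755]
tool_rot: [[-0.371, -0.928, -0.0], [-0.928, 0.371, 0.0], [0.0, 0.0, -1.0]]
contact_force: [0.6, 0.1, 0.4]
width: 0.0006
```

```bash
python3 -c "
from h import *
snap(14)
to([.5786,-.0582,.061])"
```

```text
t 14.1 pos [ 0.5773 -0.0575  0.0751] yaw -111.8 F [-0.01  0.54 -0.19] w 0.001 tool shift mm [ 0.2 -1.5 14.1] units [ 0.   -0.03  0.28]
```

View pics/s14.png

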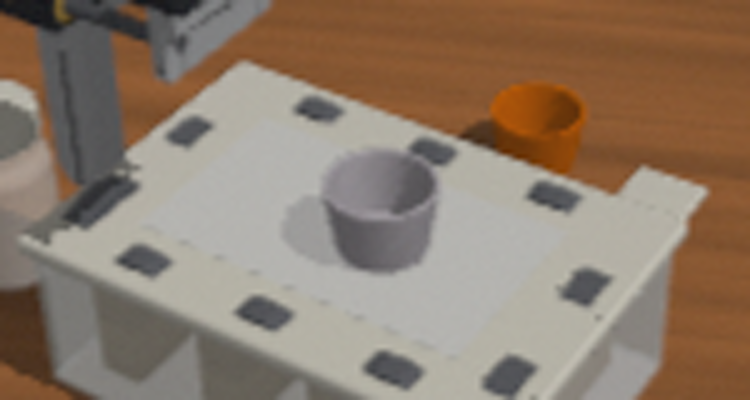

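View pics/w14.png

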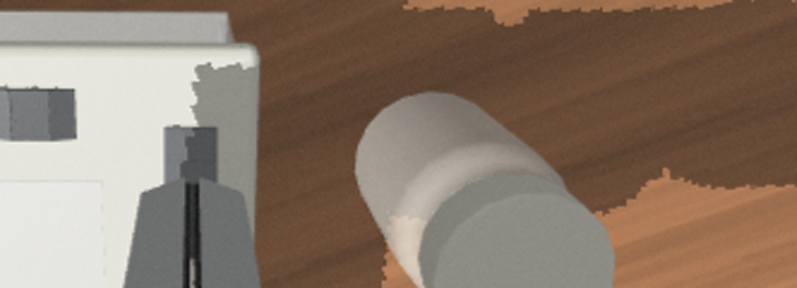

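Catch 4 is down, and the tip is over catch 5 with the jar clear. Pressing it.

Request:
send_rows(deltas=[[[0, -0.03, 0.15, 0], [0, 0, 0.02, 0], [0, 0, 0.02, 0], [0, 0, 0.02, 0], [0, 0, 0.02, 0], [0, 0, 0.02, 0], [0, 0, 0.02, 0]]])

```text
time: 14.8
tool_pos: [0.5798, -0.0584, 0.0618]
tool_rot: [[-0.371, -0.929, 0.0], [-0.929, 0.371, 0.0], [-0.0, -0.0, -1.0]]
contact_force: [-0.9, 0.1, 2.1]
width: 0.0005
```

Request:
send_rows(deltas=[[[0, 0, 0.02, 0]]])

```text
time: 14.9
tool_pos: [0.5799, -0.0584, 0.061]
tool_rot: [[-0.371, -0.929, 0.0], [-0.929, 0.371, 0.0], [-0.0, 0.0, -1.0]]
contact_force: [-2.8, 1.4, 8.4]
width: 0.0002
```

Hard stop again. Lifting clear and moving away sideways for a final look.

Request:
send_rows(deltas=[[[0, 0, -0.1, 0], [0, 0, -0.5, 0], [0, 0, -0.8, 0], [0, 0, -0.8, 0], [0, 0, -0.6, 0], [0.6, 0, 0, 0], [0.8, 0, 0, 0], [0.8, 0, 0, 0], [0.8, 0, 0, 0], [0.8, 0, 0, 0], [0.8, 0, 0, 0], [0.6, 0, 0, 0], [0, 0, 0, 0], [0, 0, 0, 0]]])

```text
time: 16.3
tool_pos: [0.4833, -0.3002, 0.2007]
tool_rot: [[-0.373, -0.928, 0.001], [-0.928, 0.373, 0.0], [-0.001, -0.0, -1.0]]
contact_force: [0.3, 0.2, 0.6]
width: 0.0003
```

```bash
python3 - <<'E'
from h import *
to([.6,-.3,.2])
b=read_camera('scene')[:,:,::-1];cv2.imwrite('pics/sF.png',cv2.resize(b[155:265,170:345],None,fx=4.5,fy=4.5,interpolation=2))
t=read_camera('top')[:,:,::-1];cv2.imwrite('pics/tF.png',t)
cv2.imwrite('pics/tFc.png',cv2.resize(t[110:260,180:380],None,fx=4,fy=4,interpolation=2))
a=cv2.imread('pics/scene0.png')
for n,(x,y,w,h) in dict(cup=(245,180,35,35),lidcorner=(190,205,40,40),tab=(305,185,30,25),jar=(165,165,35,50),kraft=(175,240,80,60),calc=(320,230,70,70),orange=(283,168,22,14)).items():
    T=a[y:y+h,x:x+w];R=cv2.matchTemplate(b[y-8:y+h+8,x-8:x+w+8].copy(),T,cv2.TM_CCOEFF_NORMED);_,v,_,l=cv2.minMaxLoc(R);print(n,l[0]-8,l[1]-8,round(v,3))
E
```

```text
t 16.3 pos [ 0.4833 -0.3002  0.2007] yaw -111.9 F [0.29 0.17 0.63] w 0.0 tool shift mm [ -43.7 -108.2    0.8] units [-0.87 -2.16  0.02]
cup 0 0 0.895
lidcorner 0 0 0.999
tab 0 0 0.999
jar 0 0 0.99
kraft 0 0 0.997
calc 0 0 0.997
orange 0 0 0.995
```

View pics/sF.png

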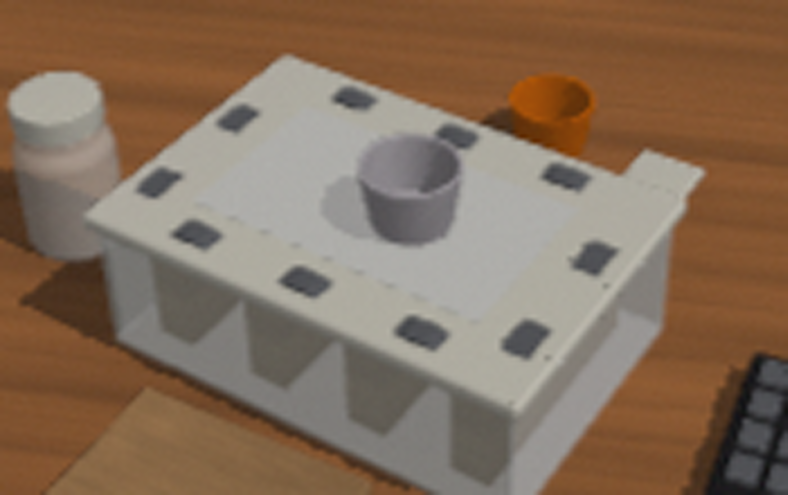

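View pics/tFc.png

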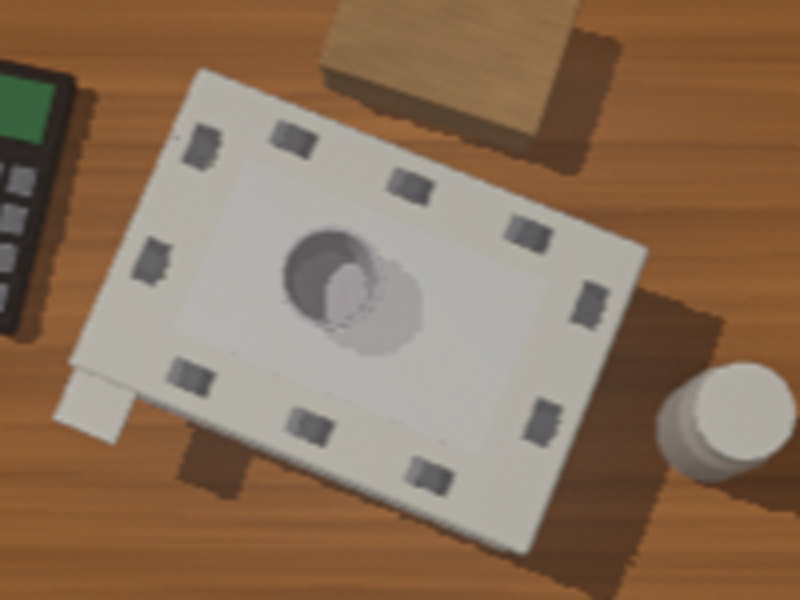

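All ten catches now look alike, fully down. Tub, cup, jar, card box, calculator and orange cup all match their starting pixels, and the hand is clear.

```bash
python3 -c "
from station import *
print(job_done())"
```

```text
the job is handed in; nothing more can be done
None
```

I pressed all five catches down from above, in order from the one nearest the tab round the corner, and handed the job in at about 16 s of the 51 s allowed. I lifted the tips about 15 mm between catches instead of sliding them along the edge.

- **Presses:** each press ended at a hard stop at the same height, a TCP z of 0.061. The force there was 8–11 N, and briefly 15 N on catch 1.
- **Final pictures:** in the scene and top views the five catches look the same as the already-fixed ones. In the scene view the tub, jar, card box, calculator and orange cup showed no pixel shift from the start. The hand is clear and nothing is being touched.
- **Foil cup:** it also showed no shift, but its image match was weaker (0.895), probably because a catch that moved lies in the same window.
- **Disagreement:** the fingertips met the catches about 29 mm lower in reported TCP height than expected. I found contact by force and pictures, and that height was the same at all five catches.

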